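# Find the loose cap, tighten it and shelve the tub

## Robot

A 6-joint arm with a two-finger parallel gripper is mounted at the origin on the work surface. World frame = base frame: x ahead of the robot, y to its left, z up, the work surface at z = 0. Lengths are in m, angles in rad, forces in N, time in s.
With the tool pointing down it reaches from about 0.375 to 0.9 m from the base axis. Payload 3.1 kg.
Tool frame: the origin (TCP) lies at the centre of the arm's flange, where the gripper is bolted on; the fingertips stand 182 mm ahead of it and the grasp point (between the pads) lies 164 mm ahead of it; z points along the fingers, y is the line along which they close (so a half turn about z gives the same grasp; the last joint's range is limited). The gripper opens to 87 mm and grips with 3 to 60 N. Pads are 19 mm wide; open, the fingers measure 117 mm over their backs; the gripper's body (75 mm by 190 mm) begins 51 mm behind the grasp point.
Start: joints at [-1.496, 0.527, 1.433, -0, 1.181, -0.178], TCP at [0.156, -0.605, 0.405] pointing down, gripper open.
Joint ranges: [-3.08, 3.08], [-0.75, 2.2], [0.22, 2.44], [-1.43, 4.57], [0, 2.65], [-2.85, 2.85]. Speed limits (rad/s): [2.79, 2.79, 3.14, 3.14, 3.14, 3.14].

## Interface

Orientations are given as a unit quaternion [x, y, z, w].
In Python, from rig import * gives the robot as it stands.
- The arm moves only by the tool move_arm, never from a script. Its argument "commands" is a list that holds one entry, the list of rows, each a list of 6 numbers: the shift along the tool's x, y, z in units of 40 mm (1.0 is 40 mm), then the turn, a rotation vector about the tool's x, y, z in rad. A call has 1 to 12 rows; each row is the pose to reach, as a shift and turn from the pose commanded when the call began, along the tool's axes at that moment; what a row does not reach only later rows make up. A row lasts 1/8 s, in which the tool goes at most 62.5 mm and 10.7 degrees, less where a joint would pass 70% of its speed; a pose out of reach is approached as far as the arm can. A call with a gripper value outside its range is refused whole. "claw" is the closure, from -1 (fully open) to 1 (shut), so that 0 is half open, set as the call begins (left out, the last holds). The fingers move at their own pace and stop on an object; "squeeze" is the grip in N (left out, the last holds). Time passes only in rows, so rows that repeat a pose let the fingers close. It gives the time, the measured TCP pose, the force, the opening and the grip force at its end, in the units of the state.
- get_obs(): the state, without advancing time (a new reading comes with each control period).
- camera(name): name is "scene" or "top" or "wrist"; returns a dict with "pixels" (420x560x3 uint8, blue, green, red), "range_z" (420x560 float32, m along the optical axis (not along the pixel's ray), 0 where there is no reading), "camera_matrix" (3x3 intrinsics, pixels), "D" ([k1, k2, p1, p2, k3] as OpenCV has them; the pictures are not rectified), "extrinsics" (4x4, takes a point from world to camera coordinates). Camera axes: x right, y up, looking along -z (the intrinsics and any distortion apply to the point x, -y, -z); pixel columns grow to the right and rows downward; lengths in m; the calibration is good to about 2 mm. A picture is of the moment at which its call begins.
- hand_in(): hands the job in; it is judged then, once.
The state is a dict: "time": time; "q": joint angles; "joint_velocities": joint speeds; "joint_torque": joint torques, N m; "position": TCP position; "tool_rot": TCP orientation; "ft_force": force on the tool from outside, world axes, zero at the start; "moment": the same for the moment, N m; "grip_width": finger opening in m; "grip_force": force on a finger pad.
Only numpy, scipy, OpenCV 4.12 (cv2) and the standard library are available. Lean on these libraries where they do the work, as an engineer would, in place of code of your own. Each camera call takes 0.05 s, during which the arm holds its last target. There are 200 camera calls.

## Task

One of the three white tubs of fittings has a loose screw cap: tug the caps upwards until you find the one that gives. Screw that cap clockwise fully home where the tub stands, then put the tub away, upright in the middle of the shelf tray's empty bay, setting it down and not dropping it. Leave the other two tubs closed and standing where they are, and the cartons in place.

Things in the scene. Friction and masses are not known exactly. Their poses are not given: they have to be found in the camera images.
- tub_1_mid (a point): round white plastic tub with a screw cap, one of three that look the same; 80 mm across, sloping in at the shoulder to a 46 mm neck at 94 mm; 142 mm high with its cap, about 0.8 kg and held only by its weight and a non-slip rubber foot. This point lies on its axis, 47 mm above its underside (half-way up its body); z is up along its axis.
- cap_1_mid (a point): centre of that tub's black ribbed screw cap: a round cylinder 56 mm across and 44 mm high, its axis the tub's. The point is half-way up the cap, 120 mm above the tub's underside, 22 mm below the cap's flat top; the shoulder begins 26 mm below it. Strong enough to carry the tub by.
- lift_1 (a joint): how far that cap has been pulled up on its neck, m: 0 while it sits down, whether tight or loose. A tight cap has no play (pulling lifts the tub); the loose one comes up 9 mm before the tub follows, and drops back when let down.
- cap_1 (a joint): angle of that cap on its tub, rad, growing anticlockwise seen from above. Clockwise tightens. Every cap has its own stop at some angle that is not told, so the reading alone does not tell tight from loose; against the stop the value stops falling and the whole tub begins to turn. The loose cap is undone by 0.7 to 1.0 rad from its stop; turn it while it sits down on its neck; it turns easily (about 0.012 N m) and stays where it is left.
- tub_2_mid (a point): round white plastic tub with a screw cap, one of three that look the same; 80 mm across, sloping in at the shoulder to a 46 mm neck at 94 mm; 142 mm high with its cap, about 0.8 kg and held only by its weight and a non-slip rubber foot. This point lies on its axis, 47 mm above its underside (half-way up its body); z is up along its axis.
- cap_2_mid (a point): centre of that tub's black ribbed screw cap: a round cylinder 56 mm across and 44 mm high, its axis the tub's. The point is half-way up the cap, 120 mm above the tub's underside, 22 mm below the cap's flat top; the shoulder begins 26 mm below it. Strong enough to carry the tub by.
- lift_2 (a joint): how far that cap has been pulled up on its neck, m: 0 while it sits down, whether tight or loose. A tight cap has no play (pulling lifts the tub); the loose one comes up 9 mm before the tub follows, and drops back when let down.
- cap_2 (a joint): angle of that cap on its tub, rad, growing anticlockwise seen from above. Clockwise tightens. Every cap has its own stop at some angle that is not told, so the reading alone does not tell tight from loose; against the stop the value stops falling and the whole tub begins to turn. The loose cap is undone by 0.7 to 1.0 rad from its stop; turn it while it sits down on its neck; it turns easily (about 0.012 N m) and stays where it is left.
- tub_3_mid (a point): round white plastic tub with a screw cap, one of three that look the same; 80 mm across, sloping in at the shoulder to a 46 mm neck at 94 mm; 142 mm high with its cap, about 0.8 kg and held only by its weight and a non-slip rubber foot. This point lies on its axis, 47 mm above its underside (half-way up its body); z is up along its axis.
- cap_3_mid (a point): centre of that tub's black ribbed screw cap: a round cylinder 56 mm across and 44 mm high, its axis the tub's. The point is half-way up the cap, 120 mm above the tub's underside, 22 mm below the cap's flat top; the shoulder begins 26 mm below it. Strong enough to carry the tub by.
- lift_3 (a joint): how far that cap has been pulled up on its neck, m: 0 while it sits down, whether tight or loose. A tight cap has no play (pulling lifts the tub); the loose one comes up 9 mm before the tub follows, and drops back when let down.
- cap_3 (a joint): angle of that cap on its tub, rad, growing anticlockwise seen from above. Clockwise tightens. Every cap has its own stop at some angle that is not told, so the reading alone does not tell tight from loose; against the stop the value stops falling and the whole tub begins to turn. The loose cap is undone by 0.7 to 1.0 rad from its stop; turn it while it sits down on its neck; it turns easily (about 0.012 N m) and stays where it is left.
- rack: low plywood shelf tray standing fixed on the table: 140 mm deep (x), 350 mm wide (y), with three bays side by side at y = -114, 0 and +114 mm, each 106 mm wide between 8 mm upright partitions; bay floors 20 mm above the table, partitions and back wall (+x side) rising to 90 mm, open above and towards -x. Origin: centre of the underside.
- bay: thin dark rubber liner (100 by 90 by 1 mm) lying in the empty bay, at its middle; tells which bay is empty. Origin: centre of its underside, 20 mm above the table; its x points to the bay's back wall. A tub stands on the bay floor at this height.
- carton_1: cardboard carton 85 x 78 x 85 mm that fills one of the other two bays. Origin: centre of its underside.
- carton_2: cardboard carton 85 x 78 x 85 mm that fills one of the other two bays. Origin: centre of its underside.
Not all that is in view belongs to the job. What is shaped like the part that bears tub_2_mid but yellow is not meant.

How it is judged:
On the way, in this order (a step that is already met when the one before it is completed fails the run):
1. the loose cap has been tugged up on its neck by at least 4 mm, its tub not yet in the tray (value of joint lift_2 above 0.004 m and horizontal distance between tub_2_mid and bay above 0.09 m), for 0.1 s.
2. the loose cap has been turned clockwise to its stop (within 0.12 rad) before its tub goes to the tray (value of joint cap_2 below -0.48 rad and horizontal distance between tub_2_mid and bay above 0.09 m), for 0.2 s.
At the end, for the whole second after the job is handed in: All caps within 0.12 rad of their stops; the once loose tub at rest in the empty bay, upright (0.08 rad), on its floor (5 mm), cap down (3 mm), axis within 25 mm of the liner's middle; the other tubs upright within 40 mm of their starts, the cartons upright within 30 mm (value of joint cap_1 below 0.02 rad and value of joint cap_2 below -0.48 rad and value of joint cap_3 below -0.93 rad and horizontal distance between tub_2_mid and bay below 0.025 m and z of tub_2_mid in the frame of bay between 0.042 and 0.051 m and angle between each of tub_2_mid, tub_1_mid, tub_3_mid's own z axis and vertical below 0.08 rad and value of joint lift_2 below 0.003 m and linear speed of tub_2 below 0.03 m/s and distance of each of tub_1_mid, tub_3_mid from where it was at the start of the episode below 0.04 m and distance of each of carton_1, carton_2 from where it was at the start of the episode below 0.03 m and angle between each of carton_1, carton_2's own z axis and vertical below 0.15 rad); the robot touches nothing.
It fails at once if a tub is tipped over (more than 0.7 rad) (angle between any of tub_1_mid, tub_2_mid, tub_3_mid's own z axis and vertical above 0.7 rad).
It fails at once if the tub is dropped or slammed into the tray (more than 70 N) (contact force between tub_2 and rack above 70 N).
It also fails if it takes over 64 s, if anything falls off the work surface, if the arm or the gripper's body presses on something with over 40 N, if the wrist force passes 120 N, or if a joint passes its speed limit or range.

## Working session

There is one attempt and no reset: what is moved stays moved. The work goes in short steps, Python scripts to look and compute and a tool call to move; the robot and the scene stay as the last step left them, time stands still between calls to the robot, and variables do not carry over. Pictures are saved under pics/ and viewed, at most 10 in all, crops included, and the job is handed in when it is done.

Besides the shell and the picture viewer there is one more tool, called after ">>>" as a command line: name --argument value ..., lists and objects as JSON in quotes. move_arm: Moves the arm, as the interface text tells. Its arguments: {"type":"object","properties":{"commands":{"type":"array","items":{"type":"array","items":{"type":"array","items":{"type":"number"}}}},"claw":{"type":"number"},"squeeze":{"type":"number"}},"required":["commands"]}

```bash
mkdir -p pics; cat > h.py <<'E'
from rig import *
import numpy as np, cv2
def cam(n):
    c=camera(n); c['K']=np.array(c['camera_matrix']);c['E']=np.array(c['extrinsics']);c['D']=np.array(c['D'],float);return c
def cloud(c):
    h,w=c['range_z'].shape
    u,v=np.meshgrid(np.arange(w),np.arange(h))
    p=cv2.undistortPoints(np.stack([u,v],-1).reshape(-1,1,2).astype(float),c['K'],c['D']).reshape(h,w,2)
    z=c['range_z'].astype(float)
    P=np.stack([p[...,0]*z,-p[...,1]*z,-z],-1)
    R,t=c['E'][:3,:3],c['E'][:3,3]
    X=(P-t)@R
    X[z<=0]=np.nan
    return X
def ray(c,u,v):
    p=cv2.undistortPoints(np.array([[[u,v]]],float),c['K'],c['D']).ravel()
    R,t=c['E'][:3,:3],c['E'][:3,3]
    return -R.T@t, R.T@np.array([p[0],-p[1],-1])
def onplane(c,u,v,z):
    o,d=ray(c,u,v); return o+d*(z-o[2])/d[2]
def tri(a,b):
    (o1,d1),(o2,d2)=a,b
    s=np.linalg.lstsq(np.stack([d1,-d2],1),o2-o1,rcond=None)[0]
    p,q=o1+s[0]*d1,o2+s[1]*d2
    return (p+q)/2,np.linalg.norm(p-q)
E
python3 - <<'E'
from h import *
ims=[]
for n in("scene","top"):
    c=cam(n);cv2.imwrite(f'pics/{n}0.png',c['pixels']);np.save(n+'.npy',c,allow_pickle=True)
    print(n,-c['E'][:3,:3].T@c['E'][:3,3],c['D'])
print(get_obs())
E
```

```text
scene [ 1.49854015 -0.59297353  0.83927409] [-0.06706087  0.          0.          0.          0.        ]
top [ 0.4264261  -0.04615711  1.37307636] [0.02385228 0.         0.         0.         0.        ]
{'time': 0.1, 'q': array([-1.49649497e+00,  5.28376311e-01,  1.43379469e+00, -1.07673244e-05,
        1.18137285e+00, -1.78510728e-01]), 'joint_velocities': array([ 0.00218075, -0.00265562, -0.00368784,  0.00097579,  0.00071263,
        0.00234604]), 'joint_torque': array([-3.84861851e-04, -4.40986061e+01, -1.77151179e+01,  6.35441369e-02,
        5.33700536e-02, -4.35857635e-05]), 'position': array([ 0.15632698, -0.60481035,  0.40386069]), 'tool_rot': array([ 9.92020658e-01,  1.26071653e-01,  4.58382195e-05, -9.74529669e-04]), 'ft_force': array([ 0.31665916, -0.82101293, -0.67859659]), 'moment': array([0.03684979, 0.05657759, 0.06748837]), 'grip_force': 0.0, 'grip_width': 0.08712224918383749}
```

View pics/scene0.png

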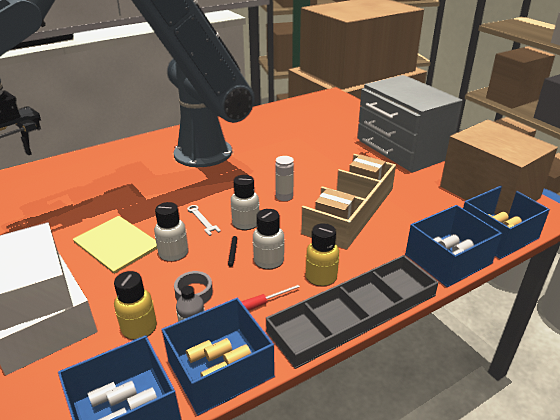

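View pics/top0.png

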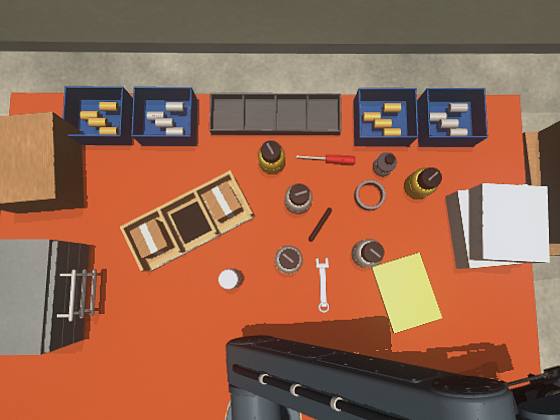

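The scene and top pictures show three white tubs with black caps, at top pixels (298,197), (289,260) and (368,253). Shape-alikes in yellow stand at (270,155) and (423,182), and a small grey bottle at (385,163); none of these is meant. The rack is at (187,220), with its dark liner at (188,228) in the middle bay. I'll measure next.

```bash
python3 - <<'E'
from h import *
T=np.load('top.npy',allow_pickle=True).item();S=np.load('scene.npy',allow_pickle=True).item()
XT,XS=cloud(T),cloud(S)
def capcen(X,c,seed):
    # dark pixels around the seed
    im=c['pixels'];m=((im.max(2)<95)).astype(np.uint8)
    d=np.linalg.norm(X[...,:2]-seed,axis=-1)
    return (d<0.05)&(X[...,2]>0.136)&(X[...,2]<0.15)
for u,v in((298,197),(289,260),(368,253)):
    seed=onplane(T,u,v,.14)[:2]
    out=[]
    pix=[]
    for c,X in((T,XT),(S,XS)):
        m=capcen(X,c,seed); 
        # top face pixel outline
        vv,uu=np.nonzero(m);e=cv2.fitEllipse(cv2.convexHull(np.stack([uu,vv],-1).astype(np.float32)))
        pix.append(e[0]);out.append((np.round(e[0],1),np.round(e[1],1),np.nanmedian(X[m],0).round(4),m.sum(), (np.array(cv2.minEnclosingCircle(X[m][:,:2].astype(np.float32))[0])).round(4),round(cv2.minEnclosingCircle(X[m][:,:2].astype(np.float32))[1],4)))
    p,g=tri(ray(T,*pix[0]),ray(S,*pix[1]))
    print('cap',p.round(4),'gap',g.round(4));[print('  ',o) for o in out]
    # base heights
# rack
for n,c,X in(('top',T,XT),('scene',S,XS)):
    hsv=cv2.cvtColor(c['pixels'],cv2.COLOR_BGR2HSV)
    reg=(np.linalg.norm(X[...,:2]-onplane(T,187,220,.09)[:2],axis=-1)<.23)
    m=reg&(X[...,2]>.083)&(X[...,2]<.097)
    P=X[m];r=cv2.minAreaRect(P[:,:2].astype(np.float32));print(n,'rim',r,np.median(P[:,2]),len(P))
    k=reg&(X[...,2]>.015)&(X[...,2]<.028)&(c['pixels'].max(2)<90)
    P=X[k]
    if len(P)>5: print('  liner',cv2.minAreaRect(P[:,:2].astype(np.float32)),P.mean(0),len(P))
    k=reg&(X[...,2]>.098);P=X[k];print('  higher',len(P),np.nanmax(P[:,2]) if len(P) else 0)
a=cv2.resize(T['pixels'][140:300,120:400],None,fx=2.8,fy=2.8,interpolation=cv2.INTER_CUBIC)
cv2.imwrite('pics/crop1.png',a)
E
```

```text
cap [ 0.6332 -0.0999  0.1401] gap 0.001
   (array([299.5, 193. ]), array([19.9, 20.1]), array([ 0.633 , -0.0995,  0.1409]), np.int64(316), array([ 0.6339, -0.0993]), 0.0286)
   (array([267.1, 215.9]), array([15.4, 23.8]), array([ 0.6374, -0.1031,  0.1438]), np.int64(291), array([ 0.6349, -0.1014]), 0.0293)
cap [ 0.4554 -0.0716  0.1401] gap 0.001
   (array([289.2, 258. ]), array([20.2, 20.5]), array([ 0.4556, -0.0706,  0.1411]), np.int64(329), array([ 0.456 , -0.0712]), 0.0277)
   (array([243. , 180.8]), array([13.3, 20.9]), array([ 0.46  , -0.0748,  0.1439]), np.int64(222), array([ 0.458 , -0.0717]), 0.0301)
cap [ 0.4721 -0.2991  0.1382] gap 0.0004
   (array([373.5, 252.1]), array([20. , 20.9]), array([ 0.4722, -0.2988,  0.1408]), np.int64(327), array([ 0.4724, -0.2991]), 0.028)
   (array([166.4, 209.3]), array([15.1, 23.3]), array([ 0.4809, -0.301 ,  0.144 ]), np.int64(277), array([ 0.4761, -0.2986]), 0.03)
top rim ((0.49701833724975586, 0.18630562722682953), (0.2981392741203308, 0.3535137176513672), 26.996936798095703) 0.08896785705047869 1065
  liner ((0.5616500377655029, 0.22276882827281952), (0.1339627504348755, 0.33198291063308716), 27.700822830200195) [0.56506848 0.22433097 0.02070603] 1038
  higher 2017 0.13571193855447794
scene rim ((0.49714958667755127, 0.18316540122032166), (0.2970249056816101, 0.35963717103004456), 28.06153106689453) 0.09026941795858948 1189
  liner ((0.5851228833198547, 0.182884082198143), (0.3675611913204193, 0.24933892488479614), 65.61175537109375) [0.55531697 0.22001175 0.01989814] 35
  higher 1371 0.1365712214837067
```

View pics/crop1.png

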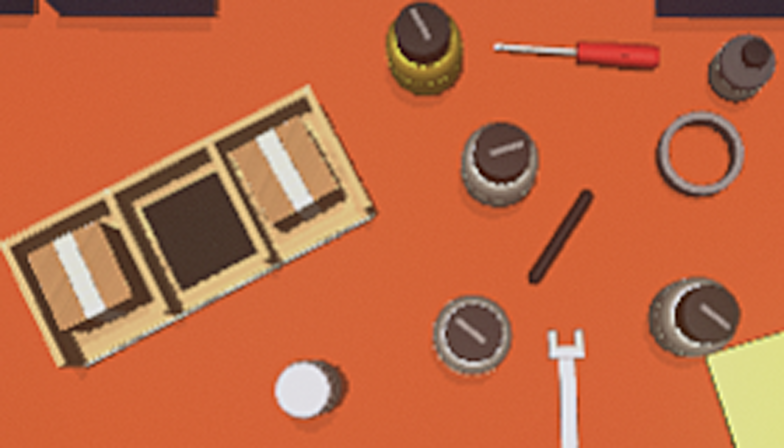

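Candidates by cap top: A at pixel (299,193) → (0.633,-0.100), B at (289,258) → (0.456,-0.071), C at (373,252) → (0.472,-0.299). All three are white, their caps stand at about 0.140 m, and the crop confirms they are the white-bodied ones; only tugging can tell them apart. The bay is the dark one between the two cartons, with its back wall up and to the left. I'll start with C.

```bash
cat >> h.py <<'E'
from scipy.spatial.transform import Rotation as Ro
def to(x,y,z,yaw=None):
    o=get_obs();R=Ro.from_quat(o['tool_rot']);p=o['position']
    # level target: tool z down, tool x at yaw
    X=R.as_matrix()[:,0]
    y0=np.arctan2(X[1],X[0]); yaw=y0 if yaw is None else yaw
    G=Ro.from_euler('z',yaw)*Ro.from_euler('x',np.pi)
    print('pos',p.round(4),'yaw',round(y0,3),'q6',o['q'][5].round(3),'t',o['time'],'F',o['ft_force'].round(1),'M',o['moment'].round(3),'w',o['grip_width'])
    print('units',(R.inv().apply(np.array([x,y,z])-p)/.04).round(3),'rot',(R.inv()*G).as_rotvec().round(3))
E
python3 - <<'E'
from h import *
T=np.load('top.npy',allow_pickle=True).item()
X=cloud(T);hsv=cv2.cvtColor(T['pixels'],cv2.COLOR_BGR2HSV)
reg=np.zeros(X.shape[:2],bool);reg[165:278,112:258]=True
m=(reg&(X[...,2]>.08)&(X[...,2]<.097)).astype(np.uint8)
n,l,s,ce=cv2.connectedComponentsWithStats(m)
i=1+np.argmax(s[1:,4]);P=X[l==i];print(s[i],cv2.minAreaRect(P[:,:2].astype(np.float32)),np.median(P[:,2]))
d=((T['pixels'].max(2)<70)&reg&(abs(X[...,2]-.021)<.006)).astype(np.uint8)
n,l,s,ce=cv2.connectedComponentsWithStats(d);i=l[228,188];print('liner',s[i],ce[i]);P=X[l==i];print(cv2.minAreaRect(P[:,:2].astype(np.float32)),P.mean(0))
print(onplane(T,*ce[i],.021))
# carton tops
c=(reg&(X[...,2]>.1)&(X[...,2]<.115)).astype(np.uint8)
n,l,s,ce=cv2.connectedComponentsWithStats(c)
for i in range(1,n):
    if s[i,4]>80: print('carton',X[l==i].mean(0).round(4),s[i,4])
to(.472,-.299,.40,1.006)
E
```

```text
[ 120  170  133  102 1047] ((0.5659361481666565, 0.22145873308181763), (0.14314991235733032, 0.35389935970306396), 28.27402114868164) 0.08861099722171839
liner [     0      0    560    420 235076] [279.54706138 209.49297249]
((1.3269617557525635, -0.2941089868545532), (2.9493601322174072, 1.3937623500823975), 59.46004104614258) [nan nan nan]
[ 0.60297154 -0.04467395  0.021     ]
carton [0.6188 0.1186 0.1046] 800
carton [0.5099 0.322  0.1044] 820
pos [ 0.1563 -0.6048  0.4039] yaw 0.253 q6 -0.179 t 0.1 F [ 0.3 -0.8 -0.7] M [0.037 0.057 0.067] w 0.08712224918383749
units [ 9.553 -5.428  0.11 ] rot [-0.002 -0.001 -0.753]
```

The rack centre comes out at (0.566, 0.2215) with yaw 0.49, and the carton tops average (0.564, 0.220), so the middle bay is the target. Moving over C.

>>> move_arm --commands '[[[9.55, -5.43, 0.1, 0, 0, -0.75], [9.55, -5.43, 0.1, 0, 0, -0.75], [9.55, -5.43, 0.1, 0, 0, -0.75], [9.55, -5.43, 0.1, 0, 0, -0.75], [9.55, -5.43, 0.1, 0, 0, -0.75], [9.55, -5.43, 0.1, 0, 0, -0.75], [9.55, -5.43, 0.1, 0, 0, -0.75], [9.55, -5.43, 0.1, 0, 0, -0.75], [9.55, -5.43, 0.1, 0, 0, -0.75], [9.55, -5.43, 0.1, 0, 0, -0.75], [9.55, -5.43, 0.1, 0, 0, -0.75]]]' --claw -1 --squeeze 25

```text
time: 1.48
position: [0.471, -0.3005, 0.4007]
tool_rot: [0.878, 0.48, -0.0, -0.0]
ft_force: [-0.1, -1.1, -0.6]
grip_width: 0.0869
grip_force: 0.0
```

```bash
python3 - <<'E'
from h import *
to(.472,-.299,.284)
c=cam('wrist');X=cloud(c);cv2.imwrite('pics/w1.png',c['pixels'])
m=(np.linalg.norm(X[...,:2]-[.472,-.299],axis=-1)<.045)&(X[...,2]>.136)&(X[...,2]<.15)
P=X[m];print(len(P),cv2.minEnclosingCircle(P[:,:2].astype(np.float32)),np.median(P[:,2]))
E
```

```text
pos [ 0.471  -0.3005  0.4007] yaw 1.0 q6 -0.197 t 1.475 F [-0.1 -1.1 -0.6] M [ 0.007 -0.128 -0.004] w 0.08689184667635483
units [4.600e-02 2.000e-03 2.918e+00] rot [-0.  0. -0.]
4458 ((0.47230416536331177, -0.299793541431427), 0.028793927282094955) 0.14114069241038224
```

View pics/w1.png

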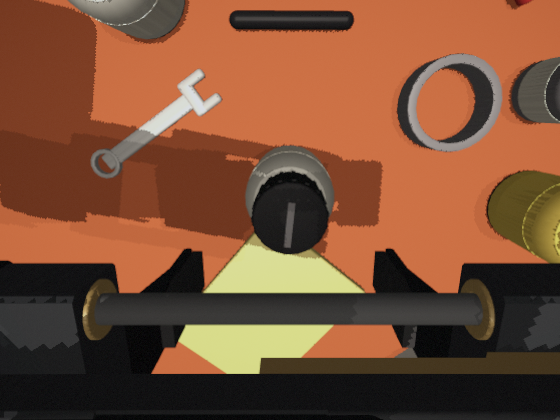

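The wrist view shows cap C at (290,210), lined up between the fingers. It measures (0.472, -0.300) with its top at 0.141, so I'll go down and grip.

>>> move_arm --commands '[[[0.04, 0, 1.4, 0, 0, 0], [0.04, 0, 2.4, 0, 0, 0], [0.04, 0, 2.9, 0, 0, 0], [0.04, 0, 2.9, 0, 0, 0], [0.04, 0, 2.9, 0, 0, 0]]]'

```text
time: 2.15
position: [0.4729, -0.2987, 0.2856]
tool_rot: [0.877, 0.48, 0.0, 0.001]
ft_force: [0.4, 0.2, -0.4]
grip_width: 0.0872
grip_force: 0.0
```

>>> move_arm --commands '[[[0, 0, 0, 0, 0, 0], [0, 0, 0, 0, 0, 0], [0, 0, 0, 0, 0, 0], [0, 0, 0, 0, 0, 0], [0, 0, 0, 0, 0, 0]]]' --claw 1 --squeeze 25

```text
time: 2.78
position: [0.4731, -0.2981, 0.285]
tool_rot: [0.877, 0.481, 0.0, 0.001]
ft_force: [1.0, -0.7, 0.9]
grip_width: 0.0556
grip_force: 25.0
```

>>> move_arm --commands '[[[0, 0, -0.05, 0, 0, 0], [0, 0, -0.1, 0, 0, 0], [0, 0, -0.15, 0, 0, 0], [0, 0, -0.15, 0, 0, 0], [0, 0, -0.15, 0, 0, 0]]]'

```text
time: 3.4
position: [0.4726, -0.2978, 0.2905]
tool_rot: [0.877, 0.481, -0.0, -0.0]
ft_force: [-0.2, 0.4, -6.6]
grip_width: 0.0553
grip_force: 25.0
```

Force -6.6 N: the whole tub lifts, so C is tight. Setting it down and going to B.

>>> move_arm --commands '[[[0, 0, 0.08, 0, 0, 0], [0, 0, 0.15, 0, 0, 0], [0, 0, 0.15, 0, 0, 0], [0, 0, 0.15, 0, 0, 0]]]'

```text
time: 3.9
position: [0.4727, -0.2981, 0.2852]
tool_rot: [0.877, 0.481, -0.0, 0.0]
ft_force: [-1.8, -0.9, 0.0]
grip_width: 0.0553
grip_force: 25.0
```

>>> move_arm --commands '[[[0, 0, 0, 0, 0, 0], [0, 0, 0, 0, 0, 0], [0, 0, 0, 0, 0, 0], [0, 0, -0.8, 0, 0, 0], [0, 0, -1.8, 0, 0, 0], [0, 0, -2.5, 0, 0, 0], [0, 0, -2.5, 0, 0, 0]]]' --claw -1

```text
time: 4.78
position: [0.4734, -0.2983, 0.3871]
tool_rot: [0.877, 0.481, 0.001, 0.003]
ft_force: [0.5, 1.0, -0.1]
grip_width: 0.0872
grip_force: 0.0
```

```bash
python3 - <<'E'
from h import *
to(.4558,-.0712,.385,1.41)
E
```

```text
pos [ 0.4734 -0.2983  0.3871] yaw 1.003 q6 -0.194 t 4.775 F [ 0.5  1.  -0.1] M [-0.007 -0.114 -0.034] w 0.08720958567812988
units [ 4.55  -3.424  0.028] rot [ 0.006  0.002 -0.407]
```

>>> move_arm --commands '[[[4.55, -3.42, 0, 0, 0, -0.41], [4.55, -3.42, 0, 0, 0, -0.41], [4.55, -3.42, 0, 0, 0, -0.41], [4.55, -3.42, 0, 0, 0, -0.41], [4.55, -3.42, 0, 0, 0, -0.41], [4.55, -3.42, 0, 0, 0, -0.41], [4.55, -3.42, 0, 0, 0, -0.41]]]'

```text
time: 5.65
position: [0.4557, -0.0721, 0.3844]
tool_rot: [0.761, 0.648, -0.0, 0.0]
ft_force: [0.9, 0.2, 0.2]
grip_width: 0.0874
grip_force: 0.0
```

```bash
python3 - <<'E'
from h import *
to(.4558,-.0712,.284)
c=cam('wrist');X=cloud(c)
m=(np.linalg.norm(X[...,:2]-[.456,-.071],axis=-1)<.045)&(X[...,2]>.136)&(X[...,2]<.15)
P=X[m];print(len(P),cv2.minEnclosingCircle(P[:,:2].astype(np.float32)),np.median(P[:,2]))
E
```

```text
pos [ 0.4557 -0.0721  0.3844] yaw 1.411 q6 -0.24 t 5.65 F [0.9 0.2 0.2] M [-0.076 -0.099  0.037] w 0.08741908170908758
units [ 2.20e-02 -1.00e-03  2.51e+00] rot [0. 0. 0.]
5085 ((0.45296579599380493, -0.07040981948375702), 0.028812440112233162) 0.14119718608825169
```

>>> move_arm --commands '[[[0.02, 0.02, 1.3, 0, 0, 0], [0.02, 0.02, 2.1, 0, 0, 0], [0.02, 0.02, 2.5, 0, 0, 0], [0.02, 0.02, 2.5, 0, 0, 0], [0.02, 0.02, 2.5, 0, 0, 0]]]'

```text
time: 6.32
position: [0.4566, -0.0709, 0.2852]
tool_rot: [0.761, 0.649, 0.0, 0.001]
ft_force: [-0.2, 0.3, 0.3]
grip_width: 0.0872
grip_force: 0.0
```

>>> move_arm --commands '[[[0, 0, 0, 0, 0, 0], [0, 0, 0, 0, 0, 0], [0, 0, 0, 0, 0, 0], [0, 0, 0, 0, 0, 0], [0, 0, 0, 0, 0, 0]]]' --claw 1 --squeeze 25

```text
time: 6.95
position: [0.4552, -0.0699, 0.2847]
tool_rot: [0.761, 0.649, -0.001, -0.001]
ft_force: [-3.2, 0.1, 4.7]
grip_width: 0.0556
grip_force: 25.0
```

>>> move_arm --commands '[[[0, 0, -0.05, 0, 0, 0], [0, 0, -0.1, 0, 0, 0], [0, 0, -0.15, 0, 0, 0], [0, 0, -0.15, 0, 0, 0], [0, 0, -0.15, 0, 0, 0]]]'

```text
time: 7.58
position: [0.4563, -0.0702, 0.2906]
tool_rot: [0.761, 0.649, 0.0, -0.0]
ft_force: [-0.0, 1.5, -7.5]
grip_width: 0.0554
grip_force: 25.0
```

B carries its tub too (-7.5 N), so it is tight. Setting it down and going to A.

>>> move_arm --commands '[[[0, 0, 0.08, 0, 0, 0], [0, 0, 0.14, 0, 0, 0], [0, 0, 0.15, 0, 0, 0], [0, 0, 0.15, 0, 0, 0]]]'

```text
time: 8.07
position: [0.4562, -0.0701, 0.285]
tool_rot: [0.761, 0.649, 0.0, 0.0]
ft_force: [-0.9, 1.4, -1.4]
grip_width: 0.0557
grip_force: 25.0
```

>>> move_arm --commands '[[[0, 0, 0, 0, 0, 0], [0, 0, 0, 0, 0, 0], [0, 0, 0, 0, 0, 0], [0, 0, -0.8, 0, 0, 0], [0, 0, -1.8, 0, 0, 0], [0, 0, -2.5, 0, 0, 0], [0, 0, -2.5, 0, 0, 0]]]' --claw -1

```text
time: 8.95
position: [0.4569, -0.0705, 0.3868]
tool_rot: [0.761, 0.649, 0.001, 0.003]
ft_force: [0.6, -0.1, 0.9]
grip_width: 0.087
grip_force: 0.0
```

```bash
python3 - <<'E'
from h import *
to(.6335,-.0997,.385,1.41)
E
```

```text
pos [ 0.4569 -0.0705  0.3868] yaw 1.413 q6 -0.238 t 8.95 F [ 0.6 -0.1  0.9] M [-0.04  -0.088 -0.022] w 0.08703223129105682
units [-0.027  4.475  0.072] rot [0.006 0.001 0.003]
```

>>> move_arm --commands '[[[0, 4.48, 0.05, 0, 0, 0], [0, 4.48, 0.05, 0, 0, 0], [0, 4.48, 0.05, 0, 0, 0], [0, 4.48, 0.05, 0, 0, 0], [0, 4.48, 0.05, 0, 0, 0], [0, 4.48, 0.05, 0, 0, 0]]]'

```text
time: 9.7
position: [0.6318, -0.0981, 0.382]
tool_rot: [0.761, 0.649, -0.001, -0.001]
ft_force: [-0.1, -0.1, -0.1]
grip_width: 0.087
grip_force: 0.0
```

```bash
python3 - <<'E'
from h import *
to(.6335,-.0997,.284)
c=cam('wrist');X=cloud(c)
m=(np.linalg.norm(X[...,:2]-[.633,-.1],axis=-1)<.045)&(X[...,2]>.136)&(X[...,2]<.15)
P=X[m];print(len(P),cv2.minEnclosingCircle(P[:,:2].astype(np.float32)),np.median(P[:,2]))
E
```

```text
pos [ 0.6318 -0.0981  0.382 ] yaw 1.413 q6 -0.17 t 9.7 F [-0.1 -0.1 -0.1] M [-0.056 -0.127 -0.018] w 0.08695343556679705
units [-0.035  0.054  2.451] rot [-0.003 -0.     0.   ]
5146 ((0.6317530870437622, -0.09911052882671356), 0.02898603118956089) 0.1412128575079729
```

>>> move_arm --commands '[[[-0.03, 0.03, 1.2, 0, 0, 0], [-0.03, 0.03, 2.0, 0, 0, 0], [-0.03, 0.03, 2.44, 0, 0, 0], [-0.03, 0.03, 2.44, 0, 0, 0], [-0.03, 0.03, 2.44, 0, 0, 0]]]'

```text
time: 10.38
position: [0.6347, -0.1, 0.2866]
tool_rot: [0.761, 0.649, 0.001, 0.001]
ft_force: [0.2, -0.1, 0.6]
grip_width: 0.087
grip_force: 0.0
```

>>> move_arm --commands '[[[0, 0, 0, 0, 0, 0], [0, 0, 0, 0, 0, 0], [0, 0, 0, 0, 0, 0], [0, 0, 0, 0, 0, 0], [0, 0, 0, 0, 0, 0]]]' --claw 1 --squeeze 25

```text
time: 11.0
position: [0.6333, -0.0996, 0.2852]
tool_rot: [0.761, 0.649, -0.001, -0.001]
ft_force: [-4.6, 1.0, 4.1]
grip_width: 0.0555
grip_force: 25.0
```

>>> move_arm --commands '[[[0, 0, -0.05, 0, 0, 0], [0, 0, -0.1, 0, 0, 0], [0, 0, -0.16, 0, 0, 0], [0, 0, -0.16, 0, 0, 0], [0, 0, -0.16, 0, 0, 0]]]'

```text
time: 11.62
position: [0.6338, -0.0997, 0.2913]
tool_rot: [0.761, 0.649, -0.0, -0.001]
ft_force: [-4.4, 0.0, -1.0]
grip_width: 0.0555
grip_force: 25.0
```

```bash
python3 - <<'E'
from h import *
to(.6335,-.0997,.284)
E
```

```text
pos [ 0.6338 -0.0997  0.2913] yaw 1.413 q6 -0.172 t 11.625 F [-4.4  0.  -1. ] M [ 0.118  0.935 -0.046] w 0.05547244467799828
units [-0.002 -0.008  0.182] rot [-0.002 -0.     0.   ]
```

A gives: only -1 N with 6 mm of lift, so A is the loose one. Lowering it and turning clockwise (+z of the tool).

>>> move_arm --commands '[[[0, 0, 0.08, 0, 0, 0], [0, 0, 0.16, 0, 0, 0], [0, 0, 0.16, 0, 0, 0], [0, 0, 0.16, 0, 0, 0]]]'

```text
time: 12.12
position: [0.6338, -0.0997, 0.2854]
tool_rot: [0.761, 0.649, -0.0, -0.001]
ft_force: [-5.5, 0.5, 3.8]
grip_width: 0.0554
grip_force: 25.0
```

>>> move_arm --commands '[[[0, 0, 0, 0, 0, 0.1], [0, 0, 0, 0, 0, 0.2], [0, 0, 0, 0, 0, 0.3], [0, 0, 0, 0, 0, 0.4], [0, 0, 0, 0, 0, 0.5], [0, 0, 0, 0, 0, 0.6], [0, 0, 0, 0, 0, 0.6]]]'

```text
time: 13.0
position: [0.6338, -0.0996, 0.2855]
tool_rot: [0.919, 0.395, -0.001, -0.001]
ft_force: [-6.6, 0.7, 4.1]
grip_width: 0.0557
grip_force: 25.0
```

```bash
python3 - <<'E'
from h import *
to(.6335,-.0997,.284)
E
```

```text
pos [ 0.6338 -0.0996  0.2855] yaw 0.812 q6 0.429 t 13.0 F [-6.6  0.7  4.1] M [ 0.24   1.376 -0.029] w 0.055737079646755894
units [-0.007 -0.004  0.038] rot [-0.002  0.001 -0.   ]
```

>>> move_arm --commands '[[[0, 0, 0, 0, 0, 0.1], [0, 0, 0, 0, 0, 0.1]]]'

```text
time: 13.25
position: [0.6338, -0.0996, 0.2855]
tool_rot: [0.937, 0.349, -0.001, -0.001]
ft_force: [-6.8, 2.0, 3.1]
grip_width: 0.0556
grip_force: 25.0
```

```bash
python3 - <<'E'
from h import *
to(.6335,-.0997,.284)
E
```

```text
pos [ 0.6338 -0.0996  0.2855] yaw 0.712 q6 0.529 t 13.25 F [-6.8  2.   3.1] M [ 0.258  1.356 -0.041] w 0.05564763502266896
units [-0.009 -0.003  0.039] rot [-0.001  0.001 -0.   ]
```

>>> move_arm --commands '[[[0, 0, 0, 0, 0, 0.1], [0, 0, 0, 0, 0, 0.1]]]'

```text
time: 13.5
position: [0.6338, -0.0996, 0.2855]
tool_rot: [0.954, 0.301, -0.001, -0.001]
ft_force: [-7.0, 0.3, 4.2]
grip_width: 0.0555
grip_force: 25.0
```

```bash
python3 - <<'E'
from h import *
to(.6335,-.0997,.284)
E
```

```text
pos [ 0.6338 -0.0996  0.2855] yaw 0.612 q6 0.629 t 13.5 F [-7.   0.3  4.2] M [ 0.321  1.316 -0.04 ] w 0.05549722666616866
units [-0.009 -0.003  0.038] rot [-0.001  0.001 -0.   ]
```

>>> move_arm --commands '[[[0, 0, 0, 0, 0, 0.1], [0, 0, 0, 0, 0, 0.1]]]'

```text
time: 13.75
position: [0.6347, -0.0993, 0.2853]
tool_rot: [0.967, 0.254, 0.001, -0.0]
ft_force: [-2.6, 2.5, 1.1]
grip_width: 0.0553
grip_force: 25.0
```

```bash
python3 - <<'E'
from h import *
to(.6335,-.0997,.284)
E
```

```text
pos [ 0.6347 -0.0993  0.2853] yaw 0.513 q6 0.727 t 13.75 F [-2.6  2.5  1.1] M [ 0.722  0.519 -0.022] w 0.05534267411967543
units [-0.031 -0.005  0.032] rot [-0.    -0.002  0.   ]
```

At 0.9 rad the side load changed suddenly, so the tub foot probably began to turn. I'll carry on past 1.0 rad to be sure.

>>> move_arm --commands '[[[0, 0, 0, 0, 0, 0.1], [0, 0, 0, 0, 0, 0.1]]]'

```text
time: 14.0
position: [0.6356, -0.0999, 0.2856]
tool_rot: [0.979, 0.206, 0.003, 0.001]
ft_force: [1.7, 2.1, -0.7]
grip_width: 0.0556
grip_force: 25.0
```

```bash
python3 - <<'E'
from h import *
to(.6335,-.0997,.284)
E
```

```text
pos [ 0.6356 -0.0999  0.2856] yaw 0.415 q6 0.826 t 14.0 F [ 1.7  2.1 -0.7] M [ 0.401 -0.187 -0.067] w 0.05556199908443758
units [-0.047 -0.025  0.041] rot [ 0.003 -0.005 -0.   ]
```

>>> move_arm --commands '[[[0, 0, 0, 0, 0, 0.1], [0, 0, 0, 0, 0, 0.2], [0, 0, 0, 0, 0, 0.2]]]'

```text
time: 14.38
position: [0.6354, -0.1005, 0.2856]
tool_rot: [0.994, 0.108, 0.002, 0.001]
ft_force: [1.6, 0.0, -1.0]
grip_width: 0.0554
grip_force: 25.0
```

```bash
python3 - <<'E'
from h import *
to(.6335,-.0997,.284)
E
```

```text
pos [ 0.6354 -0.1005  0.2856] yaw 0.216 q6 1.025 t 14.375 F [ 1.6  0.  -1. ] M [-0.072 -0.153  0.005] w 0.05544235775227141
units [-0.042 -0.03   0.041] rot [ 0.003 -0.004 -0.   ]
```

Tug check to see whether it is tight now.

>>> move_arm --commands '[[[0, 0, -0.05, 0, 0, 0], [0, 0, -0.1, 0, 0, 0], [0, 0, -0.15, 0, 0, 0], [0, 0, -0.15, 0, 0, 0], [0, 0, -0.15, 0, 0, 0]]]'

```text
time: 15.0
position: [0.6341, -0.0998, 0.2909]
tool_rot: [0.994, 0.106, -0.0, -0.0]
ft_force: [0.1, 0.7, -8.3]
grip_width: 0.0555
grip_force: 25.0
```

```bash
python3 - <<'E'
from h import *
to(.6335,-.0997,.284)
S=cam('scene');T=cam('top')
a=cv2.resize(S['pixels'][150:290,190:350],(640,560),interpolation=cv2.INTER_CUBIC)
cv2.imwrite('pics/s2.png',a)
E
```

```text
pos [ 0.6341 -0.0998  0.2909] yaw 0.213 q6 1.028 t 15.0 F [ 0.1  0.7 -8.3] M [-0.035  0.051 -0.013] w 0.05545729720652732
units [-0.014 -0.005  0.172] rot [-0.     0.001 -0.   ]
```

View pics/s2.png

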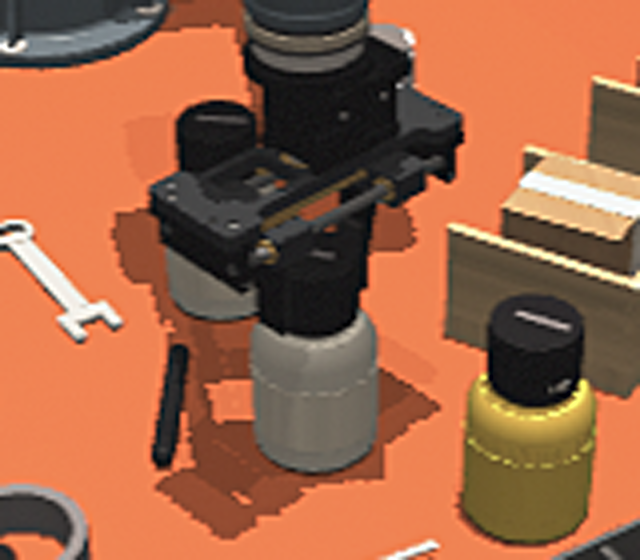

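The picture shows tub A gripped by its cap at crop pixel (315,300) and hanging upright. The tug now reads -8.3 N, so the cap carries the tub and is tight. I'll set it down and give one more 0.3 rad turn under light pressure to confirm the stop.

>>> move_arm --commands '[[[0, 0, 0.08, 0, 0, 0], [0, 0, 0.15, 0, 0, 0], [0, 0, 0.18, 0, 0, 0], [0, 0, 0.18, 0, 0, 0.1], [0, 0, 0.18, 0, 0, 0.2], [0, 0, 0.18, 0, 0, 0.3]]]'

```text
time: 15.85
position: [0.6352, -0.0999, 0.2856]
tool_rot: [0.999, -0.045, 0.002, 0.0]
ft_force: [-0.7, 0.8, -0.8]
grip_width: 0.0554
grip_force: 25.0
```

```bash
python3 - <<'E'
from h import *
to(.566,.2215,.375)
E
```

```text
pos [ 0.6352 -0.0999  0.2856] yaw -0.09 q6 1.331 t 15.85 F [-0.7  0.8 -0.8] M [0.012 0.109 0.151] w 0.05538007673456106
units [-2.434 -7.846 -2.253] rot [ 0.001 -0.004 -0.   ]
```

The resisting moment of +0.15 N m confirms the stop. Lifting and carrying it to above the bay.

>>> move_arm --commands '[[[0, 0, -0.5, 0, 0, 0], [0, 0, -1.2, 0, 0, 0], [0, 0, -2, 0, 0, 0], [0, 0, -2.8, 0, 0, 0], [0, 0, -3.25, 0, 0, 0], [0, 0, -3.25, 0, 0, 0]]]' --squeeze 35

```text
time: 16.6
position: [0.6346, -0.0998, 0.4152]
tool_rot: [0.999, -0.044, 0.002, 0.0]
ft_force: [0.3, -0.7, -8.8]
grip_width: 0.0555
grip_force: 35.0
```

```bash
python3 - <<'E'
from h import *
to(.566,.2215,.415)
E
```

```text
pos [ 0.6346 -0.0998  0.4152] yaw -0.087 q6 1.328 t 16.6 F [ 0.3 -0.7 -8.8] M [0.014 0.036 0.046] w 0.05554330442842244
units [-2.409 -7.852 -0.009] rot [ 0.001 -0.004 -0.   ]
```

>>> move_arm --commands '[[[-0.2, -0.6, 0, 0, 0, 0], [-0.5, -1.5, 0, 0, 0, 0], [-0.8, -2.5, 0, 0, 0, 0], [-1.1, -3.5, 0, 0, 0, 0], [-1.4, -4.5, 0, 0, 0, 0], [-1.7, -5.5, 0, 0, 0, 0], [-2, -6.5, 0, 0, 0, 0], [-2.2, -7.2, 0, 0, 0, 0], [-2.35, -7.7, 0, 0, 0, 0], [-2.41, -7.85, 0, 0, 0, 0], [-2.41, -7.85, 0, 0, 0, 0], [-2.41, -7.85, 0, 0, 0, 0]]]'

```text
time: 18.1
position: [0.5659, 0.2203, 0.4139]
tool_rot: [0.999, -0.044, 0.0, 0.0]
ft_force: [0.3, -1.0, -8.8]
grip_width: 0.0555
grip_force: 35.0
```

```bash
python3 - <<'E'
from h import *
to(.566,.2215,.31)
for n in('top','scene'):
    c=cam(n);X=cloud(c);reg=np.linalg.norm(X[...,:2]-[.566,.2215],axis=-1)<.22
    m=reg&(X[...,2]>.1)&(X[...,2]<.112)&(c['pixels'][...,2]>110)
    k,l,s,ce=cv2.connectedComponentsWithStats(m.astype(np.uint8))
    print([ (X[l==i].mean(0).round(3),s[i,4]) for i in range(1,k) if s[i,4]>60])
    if n=='scene': cv2.imwrite('pics/s3.png',cv2.resize(c['pixels'][60:260,240:440],(600,600),interpolation=cv2.INTER_CUBIC))
E
```

```text
pos [0.5659 0.2203 0.4139] yaw -0.088 q6 1.847 t 18.1 F [ 0.3 -1.  -8.8] M [-0.015  0.028 -0.025] w 0.05549939666634547
units [-0.    -0.032  2.597] rot [ 0.001 -0.    -0.   ]
[(array([0.619, 0.118, 0.105]), np.int32(771)), (array([0.526, 0.336, 0.104]), np.int32(337))]
[(array([0.53 , 0.336, 0.108]), np.int32(162)), (array([0.62 , 0.119, 0.107]), np.int32(507))]
```

View pics/s3.png

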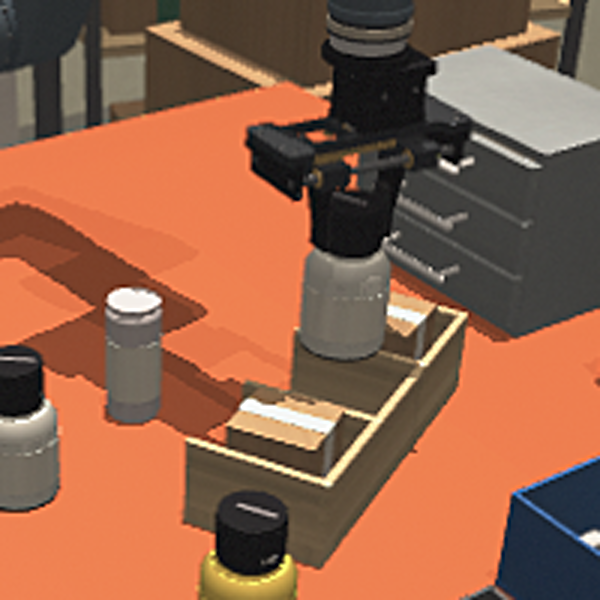

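The tub hangs upright over the middle bay at (345,300), between the two cartons. Lowering it, slowly near the floor.

>>> move_arm --commands '[[[0, -0.02, 0.4, 0, 0, 0], [0, -0.02, 0.9, 0, 0, 0], [0, -0.02, 1.4, 0, 0, 0], [0, -0.02, 1.9, 0, 0, 0], [0, -0.02, 2.25, 0, 0, 0], [0, -0.02, 2.45, 0, 0, 0], [0, -0.02, 2.5, 0, 0, 0], [0, -0.02, 2.55, 0, 0, 0], [0, -0.02, 2.55, 0, 0, 0]]]'

```text
time: 19.32
position: [0.5657, 0.2223, 0.3125]
tool_rot: [0.999, -0.044, 0.001, -0.0]
ft_force: [-0.5, 0.2, -9.0]
grip_width: 0.0552
grip_force: 35.0
```

>>> move_arm --commands '[[[0, 0, 0.03, 0, 0, 0], [0, 0, 0.06, 0, 0, 0], [0, 0, 0.09, 0, 0, 0], [0, 0, 0.11, 0, 0, 0], [0, 0, 0.11, 0, 0, 0]]]'

```text
time: 19.95
position: [0.5656, 0.2222, 0.3074]
tool_rot: [0.999, -0.044, -0.0, 0.0]
ft_force: [0.4, -0.3, -9.1]
grip_width: 0.0554
grip_force: 35.0
```

>>> move_arm --commands '[[[0, 0, 0.02, 0, 0, 0], [0, 0, 0.03, 0, 0, 0], [0, 0, 0.03, 0, 0, 0]]]'

```text
time: 20.32
position: [0.5656, 0.2222, 0.3065]
tool_rot: [0.999, -0.044, 0.0, -0.0]
ft_force: [-0.8, -1.4, -7.1]
grip_width: 0.0553
grip_force: 35.0
```

>>> move_arm --commands '[[[0, 0, 0.01, 0, 0, 0], [0, 0, 0.02, 0, 0, 0], [0, 0, 0.02, 0, 0, 0]]]'

```text
time: 20.7
position: [0.5655, 0.2222, 0.306]
tool_rot: [0.999, -0.044, -0.0, 0.0]
ft_force: [-2.3, 0.2, -2.6]
grip_width: 0.055
grip_force: 35.0
```

The tub is in contact (force unloading). A little lower, then release and retreat upwards.

>>> move_arm --commands '[[[0, 0, 0.01, 0, 0, 0], [0, 0, 0.02, 0, 0, 0], [0, 0, 0.02, 0, 0, 0]]]'

```text
time: 21.08
position: [0.5655, 0.2222, 0.3052]
tool_rot: [0.999, -0.044, -0.0, 0.0]
ft_force: [-3.8, -0.3, 1.1]
grip_width: 0.0551
grip_force: 35.0
```

>>> move_arm --commands '[[[0, 0, 0, 0, 0, 0], [0, 0, 0, 0, 0, 0], [0, 0, 0, 0, 0, 0], [0, 0, 0, 0, 0, 0], [0, 0, -0.6, 0, 0, 0], [0, 0, -1.6, 0, 0, 0], [0, 0, -3, 0, 0, 0], [0, 0, -3, 0, 0, 0]]]' --claw -1

```text
time: 22.08
position: [0.567, 0.2226, 0.4302]
tool_rot: [0.999, -0.044, 0.006, -0.001]
ft_force: [0.7, -1.0, -0.4]
grip_width: 0.087
grip_force: 0.0
```

```bash
python3 - <<'E'
from h import *
to(.40,-.05,.45)
c=cam('wrist');X=cloud(c);cv2.imwrite('pics/w4.png',c['pixels'])
m=(np.linalg.norm(X[...,:2]-[.566,.222],axis=-1)<.05)&(X[...,2]>.155)&(X[...,2]<.175)
P=X[m];print(len(P),cv2.minEnclosingCircle(P[:,:2].astype(np.float32)),np.median(P[:,2]),np.ptp(P[:,2]))
E
```

```text
pos [0.567  0.2226 0.4302] yaw -0.087 q6 1.849 t 22.075 F [ 0.7 -1.  -0.4] M [-0.003  0.058 -0.013] w 0.08700185054953428
units [-3.56   7.15  -0.562] rot [-0.003 -0.012  0.   ]
4168 ((0.5651565194129944, 0.2212267518043518), 0.02892986498773098) 0.16108277283338449 0.008986555759259385
```

View pics/w4.png

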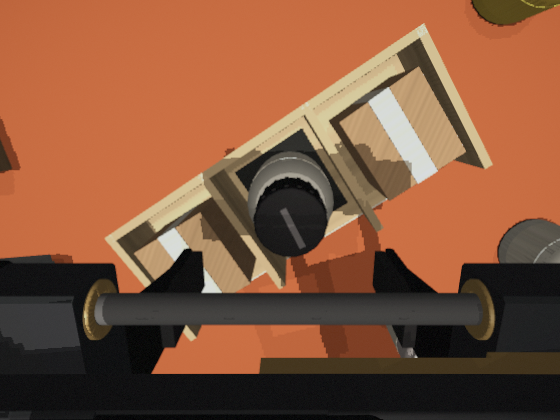

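The tub stands upright in the bay, its cap at pixel (290,215), measured at (0.565, 0.221) with its top at 0.161. The cartons are in place. I'll check the other two tubs and hand in.

```bash
python3 - <<'E'
from h import *
S=cam('scene');X=cloud(S);T=cam('top');XT=cloud(T);ok=True
for s in([.4555,-.071],[.472,-.299]):
    for n,Y in(('scene',X),('top',XT)):
        m=(np.linalg.norm(Y[...,:2]-s,axis=-1)<.06)&(Y[...,2]>.136)&(Y[...,2]<.148)
        print(n,m.sum(),cv2.minEnclosingCircle(Y[m][:,:2].astype(np.float32)) if m.sum()>5 else None)
        if n=='scene' and m.sum()<100: ok=False
print(ok)
if ok: print(hand_in())
E
```

```text
scene 222 ((0.4581596851348877, -0.07314681261777878), 0.03015309013426304)
top 331 ((0.45791634917259216, -0.0717146098613739), 0.02814471162855625)
scene 273 ((0.474945604801178, -0.29882732033729553), 0.030399693176150322)
top 325 ((0.4698607623577118, -0.2993529140949249), 0.028391847386956215)
True
the job is handed in; nothing more can be done
None
```

The loose cap was the one on the tub at about (0.633, -0.100): I screwed it home, set the tub upright in the middle bay within about 2 mm of the measured centre, left the other two tubs within about 3 mm of their starts and the cartons in place, and handed the job in; no verdict was returned.

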